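# Click the nut feeder's dial to large and start it

### The arm

A 6-joint arm with a two-finger parallel gripper is mounted at the origin on the work surface. World frame = base frame: x ahead of the robot, y to its left, z up, the work surface at z = 0. Lengths are in m, angles in rad, forces in N, time in s.
With the tool pointing down it reaches from about 0.2 to 0.875 m from the base axis. Payload 3.4 kg.
Tool frame: the origin (TCP) lies midway between the tips of the shut fingers; the grasp point (between the pads) lies 19 mm behind it (bot.pinch_z is the distance from the TCP to the grasp point, in m); x points along the fingers, z is the direction in which the jaws open and shut, and the axes are right-handed (so a half turn about x gives the same grasp; the last joint's range is limited). The gripper opens to 94 mm and grips with 3 to 60 N. Pads are 16 mm wide; open, the fingers measure 119 mm over their backs; the gripper's body (75 mm by 177 mm) begins 78 mm behind the grasp point.
Start: joints at [-1.314, 0.276, 1.505, -0, 1.361, -0.121], TCP at [0.212, -0.534, 0.205] pointing down, gripper open.
Joint ranges: [-2.89, 2.89], [-0.75, 2.08], [0.22, 2.7], [-1.18, 4.32], [0.11, 2.71], [-2.7, 2.7]. Speed limits (rad/s): [2.57, 2.57, 3.14, 3.14, 3.14, 3.14].

### API

Orientations are given as [roll, pitch, yaw] about the fixed x, y, z axes, in that order (R = Rz(yaw) Ry(pitch) Rx(roll)).
In Python, from cell import bot, grab_frame, camera_model, sign_off, current_time_s, current_joint_positions, current_joint_velocities, current_joint_torque, current_eef_pos, current_ee_rot, current_wrist_force, current_moment, current_width gives the robot as it stands. Calls block until the motion is done:
- bot.move_to(position, orientation): joint-space move of the TCP to a pose.
- bot.servo_line(position, orientation=None, feed=0.15, max_force=None): straight line of the TCP; orientation=None keeps the orientation; feed is the mean speed in m/s. With max_force (N) it stops when the force on the tool has changed by that much, and returns True; else False.
- bot.move_j(angles): joint-space move.
- bot.let_go() and bot.grab(squeeze=None): open the fingers fully, or close them until they stop; squeeze is the grip in N (None keeps the last).
- bot.dwell(seconds).
- bot.ik(position, orientation): joint angles nearest the present ones, or None.
- grab_frame(name): name is "scene" or "top"; returns the picture (384x512x3 uint8, red, green, blue); there is no depth.
- camera_model(name): a dict with "fx", "fy", "cx", "cy" (pixels), "eye" and "rotation" of the camera in the world. Camera axes: x right, y down, z forward; pixel columns grow to the right and rows downward; lengths in m; the calibration is good to about 2 mm. A picture is of the moment at which its call begins. camera_model takes no time and is no camera call.
A pose or a line that the arm cannot do raises bot.IKError and nothing moves.
- sign_off(): hands the job in, once; it reports no verdict.
Readings, each from a call of its own:
- current_time_s(): time.
- current_joint_positions(): joint angles.
- current_joint_velocities(): joint speeds.
- current_joint_torque(): joint torques, N m.
- current_eef_pos(): TCP position.
- current_ee_rot(): TCP orientation.
- current_wrist_force(): force on the tool from outside, world axes, zero at the start.
- current_moment(): the same for the moment, N m.
- current_width(): finger opening in m.
Only numpy, scipy, OpenCV 4.12 (cv2) and the standard library are available. Lean on these libraries where they do the work, as an engineer would, in place of code of your own. Each camera call takes 0.05 s, during which the arm holds its last target. There are 200 camera calls.

### The job

With a fingertip, rub the big knurled dial of the nut feeder round by one click, from its middle setting to the setting where its white pointer stands at the larger of the two raised steel hazelnuts, and leave it clicked in there. Then press the start button right down and let it come up again. Grasp and lift nothing: leave the cup, jar and brush where they are, and never click the dial towards the small hazelnut or past the large one.

Things in the scene. Friction and masses are not known exactly. Their poses are not given: they have to be found in the camera images.
- console: Grey feeder console, fixed to the bench, 210 (x) x 290 (y) x 60 mm high, a trough of nuts 50 mm deep behind it (+x, top edge 72 mm up). Origin: centre of the console's underside, on the bench; x points from the front (robot side) to the trough, z up. The dial's vertical axis stands at x = +10 mm, y = 0 of this frame, the start button at x = -60 mm, y = -100 mm.
- dial (a joint): Angle of the dial in rad: 0 = middle setting, pointer along the console's +x; grows anticlockwise seen from above. It has a detent (click) every 0.628 rad (36 degrees): pushed more than half way (0.314) and let go, it falls into the next one. About 0.065 N m gets it over the crest. The whole dial floats on a vertical spring: pressed down it sinks, with about 1.5 N at first, 2 N more per mm, to a hard stop at 6 mm (13.5 N).
- dial_top (a point): Centre of the dial's flat, ribbed top face, on its axis, 89 mm above the bench unpressed. The dial is a black knurled disc 104 mm across and 22 mm high, too wide to grip; its rim stands 7 mm clear above the console. Site x points along the white pointer, z up.
- dial_mark (a point): Outer end of the dial's white pointer line, 50 mm from the dial's axis, on the top face; it goes round with the dial.
- big_nut: The LARGE raised steel hazelnut emblem, 26 mm across, 16 mm high, fixed on the console 72 mm from the dial's axis, beside the dial's far rim, 36 degrees to one side of the middle setting (either side; it differs from start to start). Origin: centre of its underside, on the console's top.
- small_nut: The SMALL raised steel hazelnut emblem, 12 mm across, 8 mm high, same place on the other side. Origin: centre of its underside.
- start (a joint): Travel of the start button in m: 0 = up, 0.006 = right down (takes 5 N); springs back up.
- start_top (a point): Centre of the black start button's top, button 28 mm across, pressed straight down, in the console's front corner at the right (-y).
- cup: Loose steel cup, 76 mm across, 75 mm high, standing left of the console; not to be moved. Origin: centre of its underside.
- jar: Loose glass jar with white cap, 60 mm across, 95 mm high, standing right of the console; not to be moved. Origin: centre of its underside.
- brush: Loose hand brush, 170 mm long, lying on the bench in front of the console; not to be moved. Origin: at its middle, on the bench; x along its length.

How it is judged:
By the outcome, as a careful person would: the job done as asked, in the order asked, and still so for the second after the job is handed in, with the robot touching nothing.
It also fails if it takes over 38 s, if anything falls off the work surface, if the arm or the gripper's body presses on something with over 40 N, if the wrist force passes 120 N, or if a joint passes its speed limit or range.

## Working session

There is one attempt and no reset: what is moved stays moved. The work goes in short steps, each a Python script; the robot and the scene stay as the last script left them, time stands still between calls to the robot, and variables do not carry over. Pictures are saved under pics/ and viewed, about 8 in all and at most 12, crops included, and the job is handed in when it is done.

```bash
mkdir -p pics; python3 - <<'E'
from cell import *
import cv2
for n in("scene","top"):
    f=grab_frame(n); cv2.imwrite(f"pics/{n}0.png",cv2.resize(f[:,:,::-1],(800,600),interpolation=cv2.INTER_CUBIC)); print(n,camera_model(n))
print(current_ee_rot(),current_time_s())
E
```

```text
scene {'fx': 400.6213054682921, 'fy': 400.6213054682921, 'cx': 257.3657093388406, 'cy': 197.96377714842825, 'eye': array([ 0.87342937, -0.28501621,  0.80678374]), 'rotation': array([-2.56635649e+00, -1.62972178e-03,  8.06103207e-01])}
top {'fx': 488.6448598549789, 'fy': 488.6448598549789, 'cx': 252.47732118244178, 'cy': 191.03499399083697, 'eye': array([0.44516535, 0.02513694, 1.01503701]), 'rotation': array([-3.00745778,  0.01209547, -1.57850736])}
[3.03231542 1.5691499  1.83932565] 0.1
```

View pics/scene0.png

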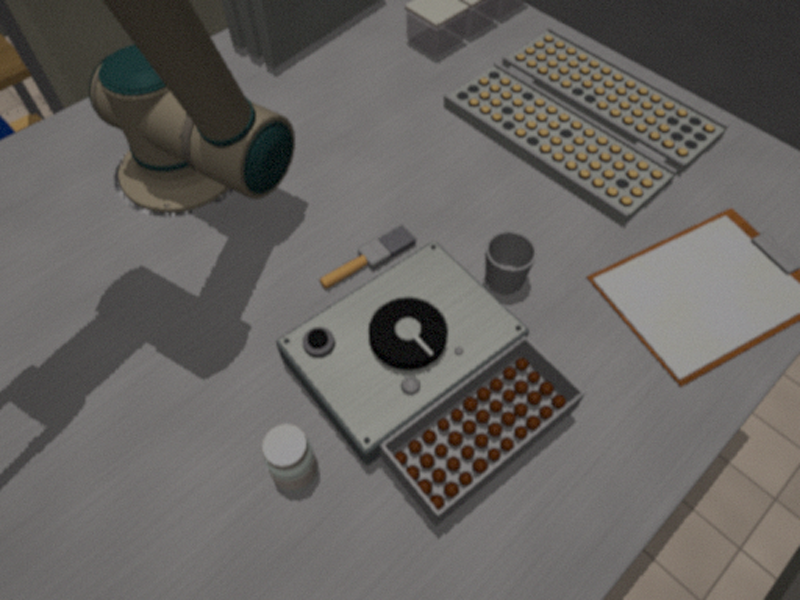

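View pics/top0.png

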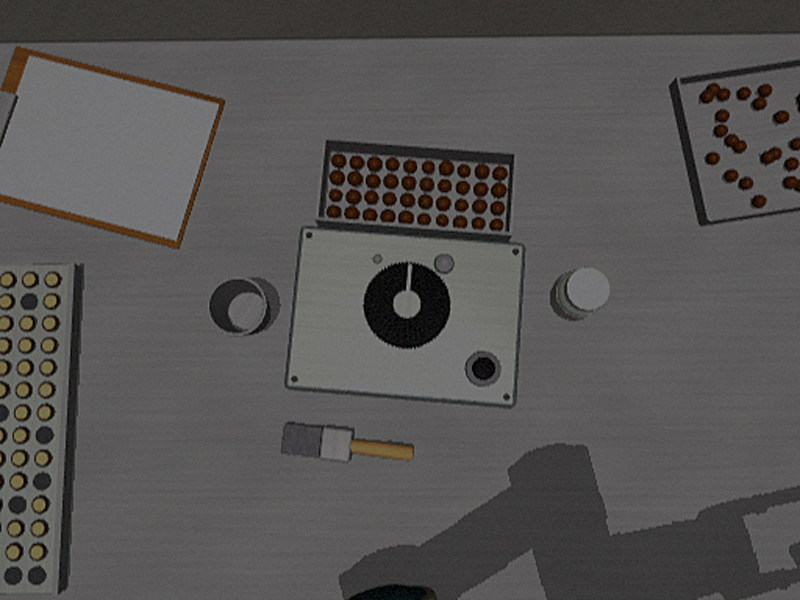

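The pictures show the dial at top (407,304) and scene (408,330), and the button at top (483,368) and scene (318,338). The big nut is at top (444,263) and scene (411,384), on the -y side, so the dial must turn clockwise. I'll triangulate from these.

```bash
cat > h.py <<'E'
import numpy as np, cv2
from scipy.spatial.transform import Rotation as R
from cell import *
def P(n):
    c=camera_model(n); r=R.from_euler('xyz',c['rotation']).as_matrix().T
    K=np.array([[c['fx'],0,c['cx']],[0,c['fy'],c['cy']],[0,0,1]])
    return K@np.c_[r,-r@c['eye']]
def tri(s,t):
    x=cv2.triangulatePoints(P("scene"),P("top"),np.array(s,float)/1.5625,np.array(t,float)/1.5625).ravel(); x=x[:3]/x[3]
    e=[]
    for n,q in(("scene",s),("top",t)):
        p=P(n)@np.r_[x,1]; e.append(np.round(p[:2]/p[2]*1.5625-q,1))
    return x,e
def onplane(n,uv,z):
    c=camera_model(n); d=R.from_euler('xyz',c['rotation']).apply([(uv[0]/1.5625-c['cx'])/c['fx'],(uv[1]/1.5625-c['cy'])/c['fy'],1])
    return c['eye']+d*(z-c['eye'][2])/d[2]
E
python3 - <<'E'
from h import *
for n,s,t in(("dial",(408,329),(407,304)),("mark",(432,355),(409,264)),("btn",(318,339),(483,368)),("big",(411,384),(444,263)),("small",(459,351),(377,259)),("cornFL",(434,246),(294,380)),("cornFR",(286,341),(507,397)),("cBR",(367,440),(516,252)),("cBL",(519,328),(309,235))):
    print(n,*tri(s,t))
print(onplane("top",(407,304),.089),onplane("scene",(408,329),.089),onplane("top",(483,368),.07))
for yaw in(0,1.57,3.14,-1.57): print(yaw,bot.ik([.45,0,.15],[np.pi,np.pi/2-.001,yaw]))
print(R.from_euler('xyz',current_ee_rot()).as_matrix().round(2))
E
```

```text
dial [0.5644125  0.02120424 0.08685824] [array([-1.5,  0.2]), array([-0.9, -0.7])]
mark [0.61427434 0.01782311 0.08450199] [array([-1. ,  0.1]), array([-0.6, -0.4])]
btn [ 0.48581333 -0.07160673  0.07314935] [array([-1.2,  0.1]), array([-0.7, -0.5])]
big [ 0.61872046 -0.02595426  0.0667044 ] [array([-1.7,  0.2]), array([-0.9, -0.7])]
small [0.62601527 0.05864453 0.05959508] [array([-1.5,  0.2]), array([-0.9, -0.7])]
cornFL [0.47400783 0.16320446 0.06009634] [array([-1.8,  0.2]), array([-1.2, -1. ])]
cornFR [ 0.45042238 -0.10170237  0.05952925] [array([-1.4,  0.1]), array([-0.9, -0.6])]
cBR [ 0.63343947 -0.11774413  0.05960575] [array([-2.1,  0.2]), array([-1.1, -0.8])]
cBL [0.65841959 0.14572426 0.05915338] [array([-1.8,  0.3]), array([-1. , -0.9])]
[0.56328427 0.02013963 0.089     ] [0.56651357 0.02195524 0.089     ] [ 0.48534788 -0.07280626  0.07      ]
0 None
1.57 [-1.55707669e-01  1.29102537e-01  1.84528936e+00  1.07427265e-03
  1.16735526e+00  1.41546316e+00]
3.14 [-1.54706315e-01  1.29689056e-01  1.84457176e+00 -1.65761425e-04
  1.16832014e+00 -1.53048657e-01]
-1.57 [-1.53972847e-01  1.29102537e-01  1.84528936e+00 -1.07443800e-03
  1.16704681e+00 -1.72514346e+00]
[[-0.    0.93  0.37]
 [ 0.    0.37 -0.93]
 [-1.    0.   -0.  ]]
```

```bash
cat > rub.py <<'E'
from h import *
C=np.array([.5642,.0208]); psi=-.085; r=.037
def pose(a,z):  # a deg about dial axis in console frame
    t=np.radians(a)+psi; return [C[0]+r*np.cos(t),C[1]+r*np.sin(t),z],[np.pi,np.pi/2-.0005,t]
def shot(k):
    im=np.hstack([grab_frame("scene")[130:290,150:350],grab_frame("top")[130:290,160:360]])
    cv2.imwrite(f"pics/{k}.png",cv2.resize(im[:,:,::-1],None,fx=2,fy=2,interpolation=cv2.INTER_CUBIC))
E
python3 - <<'E'
from rub import *
bot.grab(); print(current_width(),current_time_s())
p,o=pose(198,.12); bot.move_to(p,o); print(current_time_s())
p,o=pose(198,.097); bot.servo_line(p,o,feed=.06)
f0=np.array(current_wrist_force())
p,o=pose(198,.083); print(bot.servo_line(p,o,feed=.02,max_force=7),current_eef_pos(),current_wrist_force()-f0,current_time_s())
shot("press")
z=current_eef_pos()[2]
for a in np.arange(192,163,-6):
    p,o=pose(a,z); bot.servo_line(p,o,feed=.04); print(a,(current_wrist_force()-f0).round(1),current_eef_pos()[2].round(4),current_time_s())
shot("drag")
E
```

```text
0.0004265692919492608 1.5167
3.7917
True [0.52817012 0.01232567 0.08574846] [-2.40120955  0.11782691  7.94768176] 4.9167
192 [-1.6 -0.9  4.9] 0.0868 5.275
186 [-1.5 -1.2  5.4] 0.0868 5.5333
180 [-1.5 -0.5  5.7] 0.0869 5.7917
174 [-0.6  1.   5.2] 0.0869 6.05
168 [-0.5  1.1  5.3] 0.0869 6.3083
```

View pics/drag.png

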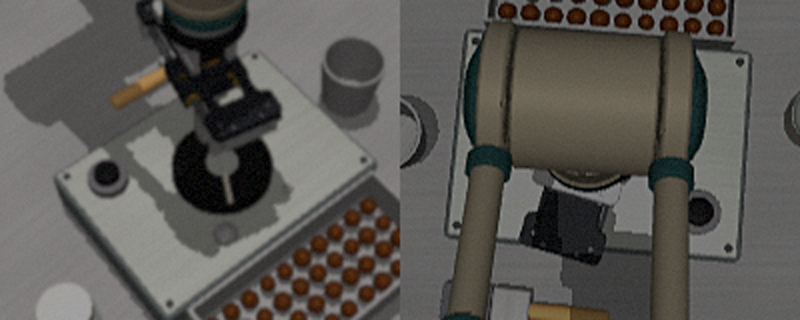

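The pointer (230,203 in the crop's left half) has swung to the large nut (226,233), and the tangential force reversed, so it is over the crest. Next I lift off and check.

```bash
python3 - <<'E'
from rub import *
p=current_eef_pos(); bot.servo_line([p[0],p[1],.13],feed=.1)
o=[np.pi,np.pi/2-.0005,np.pi+psi]
bot.move_to([.4858,-.0718,.12],o)
print(current_time_s(),current_wrist_force()); shot("over")
E
```

```text
7.525 [ 0.24361278  0.10348007 -0.11601846]
```

View pics/over.png

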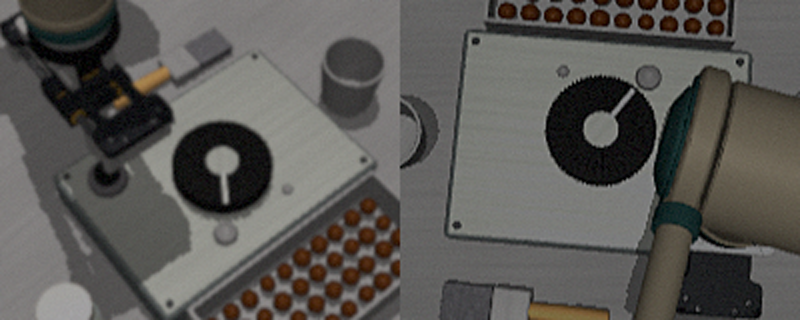

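The pointer (634,87) points at the large nut (648,77) in the top view, and the scene view agrees. Now the button.

```bash
python3 - <<'E'
from rub import *
f0=np.array(current_wrist_force())
bot.servo_line([.4858,-.0718,.085],feed=.08)
print(bot.servo_line([.4858,-.0718,.058],feed=.015,max_force=1.0),current_eef_pos(),(current_wrist_force()-f0).round(1))
print(bot.servo_line([.4858,-.0718,.056],feed=.015,max_force=10),current_eef_pos(),(current_wrist_force()-f0).round(1))
bot.dwell(.3);print(current_eef_pos(),(current_wrist_force()-f0).round(1))
bot.servo_line([.4858,-.0718,.12],feed=.08)
bot.move_to([.40,-.30,.2],[np.pi,np.pi/2-.0005,np.pi+psi]); print(current_time_s(),current_wrist_force()); shot("end")
E
```

```text
True [ 0.48599967 -0.07189274  0.08141703] [ 0.2 -0.1  1.6]
True [ 0.48598065 -0.07190972  0.07624422] [-0.9  0.2  5.9]
[ 0.48600483 -0.07192135  0.07623376] [-1.6 -0.2  5.2]
11.5 [-0.41084131 -0.07852237  0.36887181]
```

View pics/end.png

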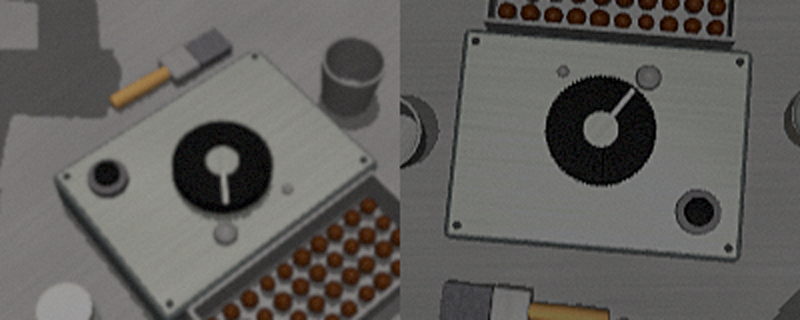

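Contact came at z ≈ 0.081, higher than the 0.073 I triangulated. I need to make sure the 5.2 mm push really bottomed the button, so I'll look closer.

```bash
python3 - <<'E'
from h import *
a=grab_frame("scene")[195:240,180:230]; b=grab_frame("top")[213:258,284:334]
im=np.hstack([cv2.resize(x,None,fx=8,fy=8,interpolation=cv2.INTER_CUBIC) for x in(a,b)])
cv2.imwrite("pics/btn.png",cv2.convertScaleAbs(im[:,:,::-1],alpha=1.5))
# expected pixel positions (in the crop) of button centre for several heights, using console-frame xy
C=np.array([.5642,.0208]);psi=-.085
xy=C+R.from_euler('z',psi).as_matrix()[:2,:2]@[-.07,-.1]; print(xy)
for z in(.06,.07,.076,.082):
    out=[]
    for n,o,dx in(("scene",(180,195),0),("top",(284,213),400)):
        p=P(n)@np.r_[xy,z,1]; q=(p[:2]/p[2]-o)*8; out.append((q+[dx,0]).round())
    print(z,out)
E
```

```text
[ 0.48596295 -0.07289613]
0.06 [array([184., 204.]), array([597., 179.])]
0.07 [array([180., 186.]), array([601., 178.])]
0.076 [array([178., 174.]), array([604., 176.])]
0.082 [array([175., 163.]), array([606., 175.])]
```

View pics/btn.png

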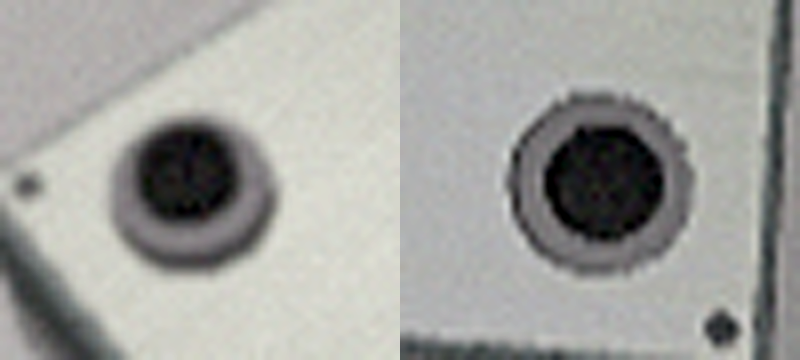

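In the enlargement, the black body (scene crop, rows 122–222) includes the button's side. Its top ellipse is centred near row 160, which puts the top at about 0.082 m. The push to 0.076 with over 10 N was therefore the full 6 mm, and the button is up again.

```bash
python3 -c "
from cell import *
sign_off()"
```

```text
the job is handed in; nothing more can be done
```

I turned the dial one click clockwise to the large hazelnut, then pressed the start button down and released it. The job is handed in, at about 11.6 s of robot time.

- **Dial:** I rubbed it round with the shut fingertips, pressing with about 5–8 N. The tangential force reversed part-way, which showed it going over the crest. After I lifted off, both camera views showed the pointer at the large nut. My reading from the top view was about 3° short of the ideal angle, within how well I can read the picture.
- **Start button:** I first touched it at z ≈ 0.082 and pushed until the 10 N force limit tripped. The fingertips then stood at z ≈ 0.076 with 5.2 N on the button, so it went down about 6 mm. It looked up again in the last picture.
- **Disagreement:** My first camera estimate of the button's height was 0.073, lower than where I touched it. A closer look showed I had counted the button's dark side as part of its top, and the corrected height is about 0.082.
- **Everything else:** In the last crop the cup, jar and brush looked where they were, though the cup and jar were only partly in view. The arm was clear of everything.

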